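Open the sweetener dispenser whose thread hand is unknown

ROBOT

A 7-joint arm with a two-finger parallel gripper is mounted at the origin on the work surface. World frame = base frame: x ahead of the robot, y to its left, z up, the work surface at z = 0. Lengths are in m, angles in rad, forces in N, time in s.
With the tool pointing down it reaches from about 0.35 to 0.9 m from the base axis. Payload 8.1 kg.
Tool frame: the origin (TCP) lies midway between the tips of the shut fingers; the grasp point (between the pads) lies manip.hold_point_z behind it (manip.hold_point_z is the distance from the TCP to the grasp point, in m); z points along the fingers, y is the line along which they close (so a half turn about z gives the same grasp; the last joint's range is limited). The gripper opens to 85 mm and grips with 20 to 120 N. Pads are 22 mm wide; open, the fingers measure 114 mm over their backs; the gripper's body (76 mm by 85 mm) begins 54 mm behind the grasp point. The pads swing forward as they close: fully open they stand 13 mm farther back than shut.
Start: joints at [1.22, 0.434, 0.025, 1.573, -0.012, 1.134, -0.075], TCP at [0.153, -0.606, 0.231] pointing down, gripper open.
Joint ranges: [-2.62, 2.62], [-0.44, 2.09], [-1.27, 1.32], [0.08, 2.57], [-1.32, 4.46], [0.12, 2], [-2.74, 2.74]. Speed limits (rad/s): [2.22, 2.22, 3.01, 3.01, 3.14, 3.14, 3.14].

INTERFACE

Orientations are given as [roll, pitch, yaw] about the fixed x, y, z axes, in that order (R = Rz(yaw) Ry(pitch) Rx(roll)).
In Python, from bench import manip, eyes, job_done, models gives the robot as it stands.
- The arm moves only by the shell command python3 -m creep 'ROWS' [FORCE]. ROWS is a JSON object whose one key "motion" holds a list of rows, each an object with "gripper": the closure, from -1 (fully open) to 1 (shut); "linear": the shift along the world's x, y, z in units of 30 mm (1.0 is 30 mm), a list of three; "rot": the turn, a rotation vector about the world's x, y, z in units of 6 degrees (1.0 is 6 degrees), a list of three. A call has 1 to 8 rows; each row shifts and turns the commanded pose from where the row before left it; what a row does not reach is not made up. A row lasts 1/12 s, in which the tool goes at most 41.7 mm and 7.16 degrees, less where a joint would pass 70% of its speed; a pose out of reach is approached as far as the arm can. A call is refused whole if a number of a shift passes 1 or a number of a turn 1, either way. A call with a gripper value outside its range is refused whole. The fingers move at their own pace and stop on an object; FORCE is the grip in N (left out, the last holds). Time passes only in rows, so rows that do not move let the fingers close. It gives the time, the measured TCP pose, the force, the opening and the grip force at its end, in the units of the state.
- manip.observe(): the state, without advancing time (a new reading comes with each control period).
- eyes.get_image(name): name is "scene" or "top" or "wrist"; returns the picture (480x640x3 uint8, blue, green, red); there is no depth.
- eyes.camera_model(name): a dict with "vfov" (degrees; the focal length in pixels is half the picture's height over the tangent of half this angle, whatever the lens; pixels are square), "cx", "cy" (the principal point, pixels), "rvec" (rotation vector, rad) and "tvec" (3), from world to camera coordinates, as OpenCV has them. Camera axes: x right, y down, z forward; pixel columns grow to the right and rows downward; lengths in m; the calibration is good to about 2 mm. A picture is of the moment at which its call begins: read the wrist's pose just before it. camera_model takes no time and is no camera call; for the wrist camera it gives the pose at the moment of the call.
- job_done(): hands the job in; it is judged then, once.
Trained networks look in the newest picture that a camera, given by its name, has taken for a name from the list of things; names that differ only in an ending like _2 or _b are one class to them, and where a whole thing is asked for, a point or a joint stands for the part that bears it (a point fixed in the world has none). Each returns a list of dicts, best first, with "score" (0 to 1); they miss things now and then, are a little off and sometimes report something else, mostly with a low value. They report only what shows in the picture. A call takes as long as a camera call. They do not tell look-alikes from the thing itself.
- models.spot_in(camera, name): "box" ([centre column, centre row, width, height] in pixels, round what is visible of it).
- models.regions_of(camera, name): "mask" (480x640 bool, what is visible of it) and "box" ([centre column, centre row, width, height] in pixels, round what is visible of it).
The state is a dict: "t": time; "joint_positions": joint angles; "joint_vel": joint speeds; "effort": joint torques, N m; "tool_pos": TCP position; "ee_rot": TCP orientation; "contact_force": force on the tool from outside, world axes, zero at the start; "ft_torque": the same for the moment, N m; "grip_width": opening from 0.0 (shut) to 1.0 (fully open); "grip_force": force on a finger pad.
Only numpy, scipy, OpenCV 4.12 (cv2) and the standard library are available. Lean on these libraries where they do the work, as an engineer would, in place of code of your own. Each camera call takes 0.05 s, during which the arm holds its last target. There are 200 camera calls.

TASK

Check that the sweetener dispenser is empty: push the sprung red button on its cap all the way down, then let it come fully back up. Then unscrew the cap for refilling; its quick thread may be right- or left-handed, so find out by trying which way loosens it. Lift the cap straight up about 8 cm and finish while still holding it there, level and motionless above the dispenser, leaving the other things on the shelf alone.

Things in the scene. Friction and masses are not known exactly. Their poses are not given: they have to be found in the camera images.
- dispenser: Stainless cylindrical sweetener dispenser, fixed upright on the glass shelf (shelf top at world z = 30 mm). Body 68 mm across, foot 92 mm, shoulder 100 mm above its origin, then a neck (25 mm across, up to 132 mm) hidden under the cap. Origin: centre of its underside; z up along its axis. A small spout faces the robot.
- cap: Round black ribbed screw cap, loose, about 80 g, 50 mm across, 36 mm high, on the dispenser's neck. Origin: centre of its lower edge, 102 mm above the dispenser's origin when on; z up along its axis. Grip it across any diameter from above, fingertips up to 30 mm below its rim, button between the fingers. The way it loosens changes from start to start and cannot be seen.
- cap_rim (a point): Centre of the cap's flat top, 36 mm above its origin. Quick thread: turned the tightening way the cap stops hard within 15 degrees (forced, it slips in the fingers); turned the loosening way it runs freely, comes free after 65 degrees and lifts straight off at any turn from 65 to 115 degrees (hard stop near 130). Before that it cannot be pulled off.
- button_top (a point): Centre of the top face of the red push button in the middle of the cap: 20 mm across, stands 12 mm above the cap's rim, 48 mm above the cap's origin.
- plunger (a joint): Travel of the red button: 0 when up, 0.005 m when fully down. A spring of 1.2 N at the top and 4.2 N fully down returns it.
- mate: Matte grey ceramic mate, bystander, loose, 82 mm across, 85 mm high. Origin: centre of its underside.
- steel_cup: Steel cup with a closed, clipped lid, bystander, loose, 78 mm across, 84 mm high. Origin: centre of its underside.
- coaster: Round beech coaster, bystander, loose, 92 mm across, 8 mm thick. Origin: centre of its underside.
- bombilla: Steel bombilla (drinking straw with a spoon end), bystander, lying along its own y, 193 mm long, 8 mm thick. Origin: near the middle of its length, at its underside.
There are look-alikes about, which are no part of the job. There is more than one size of the cap; the job needs the largest.

How it is judged:
By the outcome, as a careful person would: the job done as asked, in the order asked, and still so for the second after the job is handed in, while the arm keeps its last pose, push and grip.
It also fails if it takes over 56 s, if anything falls off the work surface, if the arm or the gripper's body presses on something with over 40 N, if the wrist force passes 120 N, or if a joint passes its speed limit or range.

## Working session

There is one attempt and no reset: what is moved stays moved. The work goes in short steps, Python scripts to look and compute and a shell command to move; the robot and the scene stay as the last step left them, time stands still between calls to the robot, and variables do not carry over. Pictures are saved under pics/ and viewed, at most 10 in all, crops included, and the job is handed in when it is done.

```bash
ls; mkdir -p pics; cat > h.py <<'E'
import numpy as np, cv2
from bench import manip, eyes, models
def cam(n):
    m=eyes.camera_model(n); f=240/np.tan(np.radians(m["vfov"])/2)
    R=cv2.Rodrigues(np.array(m["rvec"],float))[0]; t=np.array(m["tvec"],float)
    return R,t,f,m["cx"],m["cy"],m
def ray(n,u,v):
    R,t,f,cx,cy,_=cam(n); d=R.T@np.array([(u-cx)/f,(v-cy)/f,1]); return -R.T@t,d
def at_z(n,u,v,z):
    c,d=ray(n,u,v); return c+d*(z-c[2])/d[2]
def proj(n,p):
    R,t,f,cx,cy,_=cam(n); q=R@np.array(p)+t; return [cx+f*q[0]/q[2],cy+f*q[1]/q[2]]
E
python3 - <<'E'
from h import *
a=eyes.get_image("scene");b=eyes.get_image("top")
cv2.imwrite("pics/scene.png",a);cv2.imwrite("pics/top.png",b)
for c in("scene","top"):
    print(c,eyes.camera_model(c))
    for n in("cap","button_top","dispenser"):
        for r in models.spot_in(c,n):
            print(c,n,round(r["score"],2),np.round(r["box"]), np.round(at_z(c,r["box"][0],r["box"][1],.168),3))
print(manip.observe(), manip.hold_point_z)
E
```

```text
pics
scene {'vfov': 48.93015496720054, 'cx': 322.53779419763566, 'cy': 229.85420103371945, 'rvec': array([ 1.40005526,  2.42316095, -0.67880605]), 'tvec': array([ 0.25387009, -0.30783354,  1.38294529])}
scene cap 0.77 [503. 242.  16.  22.] [0.38  0.317 0.168]
scene cap 0.68 [303. 159.  14.  16.] [ 0.395 -0.11   0.168]
scene cap 0.56 [343. 243.  29.  31.] [0.529 0.058 0.168]
scene button_top 0.55 [348. 239.  10.  12.] [0.518 0.062 0.168]
scene button_top 0.53 [408. 324.  47.  48.] [0.615 0.234 0.168]
scene dispenser 0.85 [344. 270.  44.  44.] [0.579 0.088 0.168]
top {'vfov': 52.781233568513215, 'cx': 321.2803749855913, 'cy': 243.70247719976697, 'rvec': array([ 2.1422732 , -2.12713851,  0.21502798]), 'tvec': array([-0.0039074 ,  0.52665881,  0.96460586])}
top cap 0.83 [404. 357.  14.  20.] [ 0.303 -0.146  0.168]
top cap 0.7 [162. 365.  22.  20.] [0.287 0.279 0.168]
top cap 0.58 [291. 238.  28.  28.] [0.516 0.058 0.168]
top button_top 0.61 [158. 368.  11.   8.] [0.281 0.286 0.168]
top button_top 0.6 [404. 358.   6.   7.] [ 0.299 -0.145  0.168]
top button_top 0.54 [290. 233.  12.  10.] [0.524 0.059 0.168]
top dispenser 0.88 [294. 253.  41.  34.] [0.488 0.052 0.168]
{'t': 0.4, 'joint_positions': array([ 1.22040043,  0.43459483,  0.02498702,  1.57333018, -0.0115643 ,
        1.13398188, -0.07510928]), 'joint_vel': array([ 0.00132993,  0.00040329, -0.00113018, -0.00061922, -0.00146268,
       -0.00039388, -0.00112115]), 'effort': array([-1.05209136e-03, -6.69584656e+01,  1.02256179e+00, -3.16160095e+01,
        1.53553742e-02,  5.18603061e-03,  3.81099414e-05]), 'tool_pos': array([ 0.15324299, -0.60586571,  0.2312133 ]), 'ee_rot': array([-3.14142712e+00,  5.46940139e-05,  2.47727248e-01]), 'contact_force': array([-0.31488179, -0.02235081, -0.23239815]), 'ft_torque': array([-0.01513545, -0.02065476,  0.01855103]), 'grip_force': 0.0, 'grip_width': 0.9958767776473225} 0.0187
```

View pictures.

View pics/scene.png

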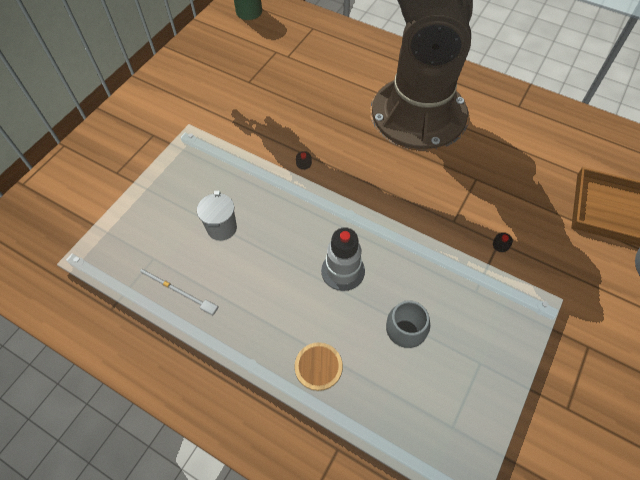

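View pics/top.png

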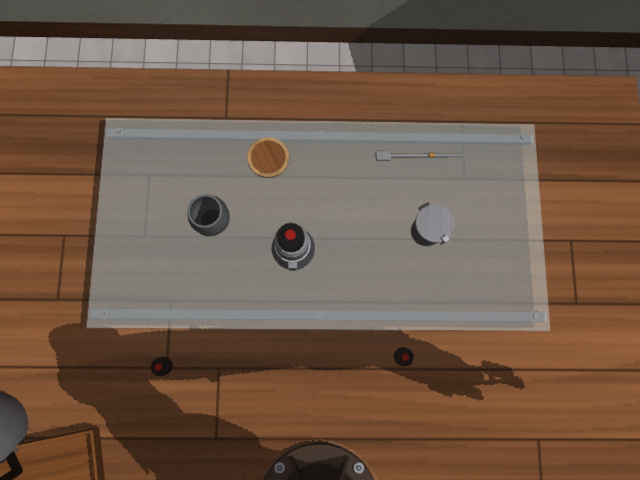

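Three caps show in the top view: (291,238) on the dispenser, and smaller loose ones at (162,366) and (404,357) on the table. The scene view has the same three at (344,243), (503,242) and (303,159). I choose the one on the dispenser, which is the largest. The mate is at (208,215), the cup at (435,224), the coaster at (268,157) and the bombilla at (420,155), all well clear of it.

```bash
python3 - <<'E'
from h import *
from scipy.optimize import least_squares
obs={}
ims={}
for c,roi in(("scene",(315,215,375,295)),("top",(265,205,320,275))):
    im=cv2.imread(f"pics/{c}.png"); x0,y0,x1,y1=roi
    cr=im[y0:y1,x0:x1].astype(int); m=(cr[...,2]>120)&(cr[...,1]<80)&(cr[...,0]<80)
    v,u=np.nonzero(m); 
    obs[c]=(u.mean()+x0,v.mean()+y0); print(c,obs[c],m.sum(),at_z(c,*obs[c],.179))
    ims[c]=cv2.resize(im[y0:y1,x0:x1],(380,480),interpolation=cv2.INTER_CUBIC)
s=least_squares(lambda p:np.ravel([np.subtract(proj(c,p),obs[c]) for c in obs]),[.52,.06,.18])
print(s.x,s.fun)
cv2.imwrite("pics/crop.png",np.hstack(list(ims.values())))
E
```

```text
scene (np.float64(344.53846153846155), np.float64(235.1153846153846)) 78 [0.51929421 0.05640141 0.179     ]
top (np.float64(290.0945945945946), np.float64(234.02702702702703)) 74 [0.52000594 0.05921082 0.179     ]
[0.5200076  0.05806792 0.18116067] [ 0.63232389  0.08152574  0.57713248 -0.23332217]
```

View pics/crop.png

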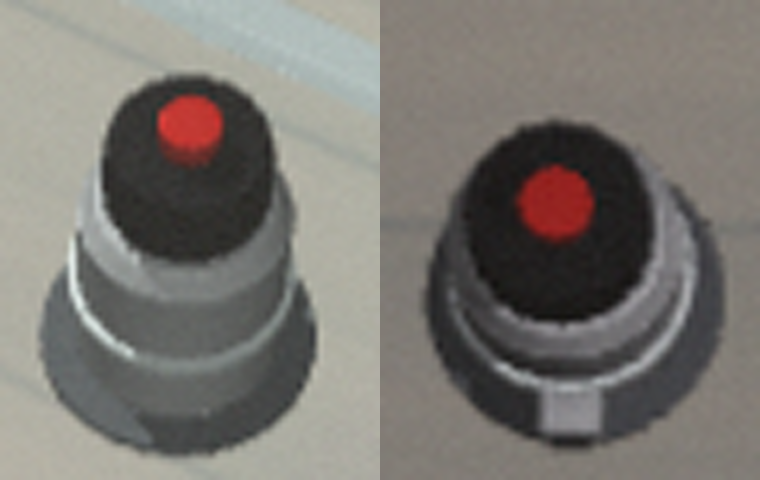

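The crop shows the black ribbed cap with its red button standing up on the steel dispenser, spout towards the robot. The button top is at about (0.520, 0.058, 0.180). I'm travelling there with the fingers shut.

```bash
R='x'; python3 -m creep '{"motion":[{"gripper":1,"linear":[0.5,0.92,0],"rot":[0,0,0.57]},{"gripper":1,"linear":[0.5,0.92,0],"rot":[0,0,0.57]},{"gripper":1,"linear":[0.5,0.92,0],"rot":[0,0,0.57]},{"gripper":1,"linear":[0.5,0.92,0],"rot":[0,0,0.57]},{"gripper":1,"linear":[0.5,0.92,0],"rot":[0,0,0.57]},{"gripper":1,"linear":[0.5,0.92,0],"rot":[0,0,0.57]},{"gripper":1,"linear":[0.5,0.92,0],"rot":[0,0,0.57]},{"gripper":1,"linear":[0.5,0.92,0],"rot":[0,0,0.57]}]}' 30; python3 -c "
from h import *
print(manip.observe()['joint_positions'])"
```

```text
t: 1.07
tool_pos: [0.2737, -0.3838, 0.2315]
ee_rot: [3.141, 0.0, 0.728]
contact_force: [-0.0, -0.8, 0.6]
grip_width: -0.001
grip_force: 0.0
[ 0.99096123  0.19642292 -0.1798249   1.92099122  0.04105917  1.02708512
 -0.0493908 ]
```

```bash
python3 -m creep '{"motion":[{"gripper":1,"linear":[0.5,0.92,0],"rot":[0,0,0.57]},{"gripper":1,"linear":[0.5,0.92,0],"rot":[0,0,0.57]},{"gripper":1,"linear":[0.5,0.92,0],"rot":[0,0,0.57]},{"gripper":1,"linear":[0.5,0.92,0],"rot":[0,0,0.57]},{"gripper":1,"linear":[0.5,0.92,0],"rot":[0,0,0.57]},{"gripper":1,"linear":[0.5,0.92,0],"rot":[0,0,0.57]},{"gripper":1,"linear":[0.5,0.92,0],"rot":[0,0,0.57]},{"gripper":1,"linear":[0.5,0.92,0],"rot":[0,0,0.57]}]}'; python3 -m creep '{"motion":[{"gripper":1,"linear":[0.5,0.92,0],"rot":[0,0,0.57]},{"gripper":1,"linear":[0.5,0.92,0],"rot":[0,0,0.57]},{"gripper":1,"linear":[0.5,0.92,0],"rot":[0,0,0.57]},{"gripper":1,"linear":[0.5,0.92,0],"rot":[0,0,0.57]},{"gripper":1,"linear":[0.5,0.92,0],"rot":[0,0,0.57]},{"gripper":1,"linear":[0.5,0.92,0],"rot":[0,0,0.57]},{"gripper":1,"linear":[0,0,0],"rot":[0,0,0]},{"gripper":1,"linear":[0,0,0],"rot":[0,0,0]}]}'; python3 -c "
from h import *
print(manip.observe()['joint_positions'])"
```

```text
t: 1.73
tool_pos: [0.3938, -0.1629, 0.2316]
ee_rot: [3.141, 0.0, 1.205]
contact_force: [0.6, -0.6, -0.4]
grip_width: 0.005
grip_force: 0.0
t: 2.4
tool_pos: [0.4837, 0.003, 0.2313]
ee_rot: [3.141, -0.001, 1.564]
contact_force: [-0.3, -0.8, 0.2]
grip_width: 0.004
grip_force: 0.0
[ 0.37865433  0.2676728  -0.602479    1.86884924  0.17204611  1.05654377
 -0.29876563]
```

```bash
python3 - <<'E'
from h import *
im=eyes.get_image("wrist"); cv2.imwrite("pics/w1.png",im)
R,t,f,cx,cy,_=cam("wrist"); print("campos",-R.T@t, "axis",R[2])
i=im.astype(int); m=((i[...,2]>120)&(i[...,1]<80)&(i[...,0]<80)).astype(np.uint8)
n,l,st,ce=cv2.connectedComponentsWithStats(m)
for k in range(1,n):
    if st[k,4]>50: print(st[k],ce[k],at_z("wrist",*ce[k],.180))
E
```

```text
campos [0.48396516 0.07236069 0.37559314] axis [-0.0028898  -0.28192079 -0.95943333]
[369 152  34  36 750] [387.672      169.44266667] [0.52056501 0.0555203  0.18      ]
[149 364  13  11  89] [154.16853933 368.71910112] [ 0.37400518 -0.07106589  0.18      ]
```

View pics/w1.png

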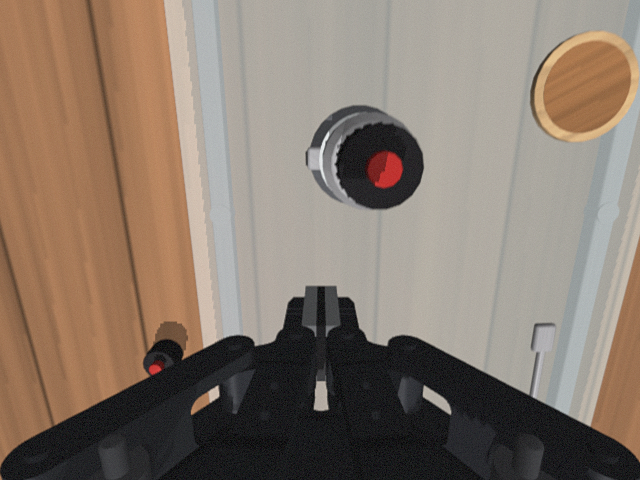

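The wrist view shows the dispenser cap with its button at (387,169), the shut fingers at (320,290) and the small look-alike cap at (160,360). That gives (0.5205, 0.0555). The mean over all cameras is (0.520, 0.057).

```bash
python3 -m creep '{"motion":[{"gripper":1,"linear":[0.6,0.9,0],"rot":[0,0,0]},{"gripper":1,"linear":[0.6,0.9,0],"rot":[0,0,0]},{"gripper":1,"linear":[0,0,-0.5],"rot":[0,0,0]},{"gripper":1,"linear":[0,0,-0.5],"rot":[0,0,0]},{"gripper":1,"linear":[0,0,-0.4],"rot":[0,0,0]},{"gripper":1,"linear":[0,0,0],"rot":[0,0,0]},{"gripper":1,"linear":[0,0,0],"rot":[0,0,0]}]}'; python3 -m creep '{"motion":[{"gripper":1,"linear":[0,0,-0.1],"rot":[0,0,0]},{"gripper":1,"linear":[0,0,-0.1],"rot":[0,0,0]},{"gripper":1,"linear":[0,0,-0.1],"rot":[0,0,0]},{"gripper":1,"linear":[0,0,0],"rot":[0,0,0]}]}'
```

```text
t: 3.03
tool_pos: [0.5187, 0.0538, 0.1891]
ee_rot: [-3.14, 0.001, 1.559]
contact_force: [-0.3, 0.7, -0.1]
grip_width: 0.0
grip_force: 0.0
t: 3.37
tool_pos: [0.5193, 0.0549, 0.1802]
ee_rot: [3.141, 0.0, 1.56]
contact_force: [-0.3, 0.6, -0.2]
grip_width: -0.002
grip_force: 0.0
```

```bash
python3 -m creep '{"motion":[{"gripper":1,"linear":[0,0,-0.07],"rot":[0,0,0]},{"gripper":1,"linear":[0,0,0],"rot":[0,0,0]},{"gripper":1,"linear":[0,0,0],"rot":[0,0,0]}]}'; python3 -m creep '{"motion":[{"gripper":1,"linear":[0,0,-0.06],"rot":[0,0,0]},{"gripper":1,"linear":[0,0,0],"rot":[0,0,0]},{"gripper":1,"linear":[0,0,0],"rot":[0,0,0]}]}';  python3 -m creep '{"motion":[{"gripper":1,"linear":[0,0,-0.06],"rot":[0,0,0]},{"gripper":1,"linear":[0,0,0],"rot":[0,0,0]},{"gripper":1,"linear":[0,0,0],"rot":[0,0,0]}]}'
```

```text
t: 3.62
tool_pos: [0.5194, 0.0552, 0.1784]
ee_rot: [3.141, 0.0, 1.561]
contact_force: [-0.3, -0.6, 2.2]
grip_width: -0.001
grip_force: 1.1
t: 3.87
tool_pos: [0.5195, 0.0552, 0.1765]
ee_rot: [3.141, 0.0, 1.561]
contact_force: [1.0, -1.2, 3.8]
grip_width: -0.004
grip_force: 1.6
t: 4.12
tool_pos: [0.5195, 0.0552, 0.1751]
ee_rot: [3.141, 0.0, 1.561]
contact_force: [-0.5, -0.9, 8.3]
grip_width: 0.005
grip_force: 4.0
```

```bash
python3 -m creep '{"motion":[{"gripper":1,"linear":[0,0,-0.05],"rot":[0,0,0]},{"gripper":1,"linear":[0,0,0],"rot":[0,0,0]},{"gripper":1,"linear":[0,0,0],"rot":[0,0,0]},{"gripper":1,"linear":[0,0,0],"rot":[0,0,0]}]}'
```

```text
t: 4.45
tool_pos: [0.5197, 0.0552, 0.1747]
ee_rot: [3.14, 0.001, 1.561]
contact_force: [-5.9, -1.9, 21.0]
grip_width: 0.003
grip_force: 10.6
```

The button bottomed at z = 0.1747 (5 mm of travel, 21 N). Now I let it up, open the fingers and lower around the cap.

```bash
python3 -m creep '{"motion":[{"gripper":1,"linear":[0,0,0.1],"rot":[0,0,0]},{"gripper":1,"linear":[0,0,0.2],"rot":[0,0,0]},{"gripper":1,"linear":[0,0.05,0.5],"rot":[0,0,0]},{"gripper":1,"linear":[0,0,0.5],"rot":[0,0,0]},{"gripper":-1,"linear":[0,0,0.3],"rot":[0,0,0]},{"gripper":-1,"linear":[0,0,0],"rot":[0,0,0]},{"gripper":-1,"linear":[0,0,0],"rot":[0,0,0]},{"gripper":-1,"linear":[0,0,0],"rot":[0,0,0]}]}'; python3 -m creep '{"motion":[{"gripper":-1,"linear":[0,0,0],"rot":[0,0,0]},{"gripper":-1,"linear":[0,0,0],"rot":[0,0,0]}]}'; python3 - <<'E'
from h import *
im=eyes.get_image("wrist"); cv2.imwrite("pics/w2.png",im)
i=im.astype(int); m=((i[...,2]>120)&(i[...,1]<80)&(i[...,0]<80)).astype(np.uint8)
n,l,st,ce=cv2.connectedComponentsWithStats(m)
for k in range(1,n):
    if st[k,4]>50: print(st[k],ce[k],at_z("wrist",*ce[k],.180),at_z("wrist",st[k,0]+st[k,2]/2,st[k,1]+st[k,3]/2,.180))
print(manip.observe()['joint_positions'])
E
```

```text
t: 5.12
tool_pos: [0.5188, 0.0566, 0.2203]
ee_rot: [-3.14, 0.0, 1.561]
contact_force: [-1.0, -0.7, 0.0]
grip_width: 0.565
grip_force: 0.0
t: 5.28
tool_pos: [0.5188, 0.0566, 0.2204]
ee_rot: [-3.14, 0.0, 1.561]
contact_force: [0.1, -0.1, -0.6]
grip_width: 0.847
grip_force: 0.0
[305 252  34  32 845] [321.3704142  267.76331361] [0.51942647 0.05752223 0.18      ] [0.51977989 0.0573769  0.18      ]
[ 0.25784085  0.34657625 -0.60673495  1.79835544  0.2227762   1.06652825
 -0.43958131]
```

View pics/w2.png

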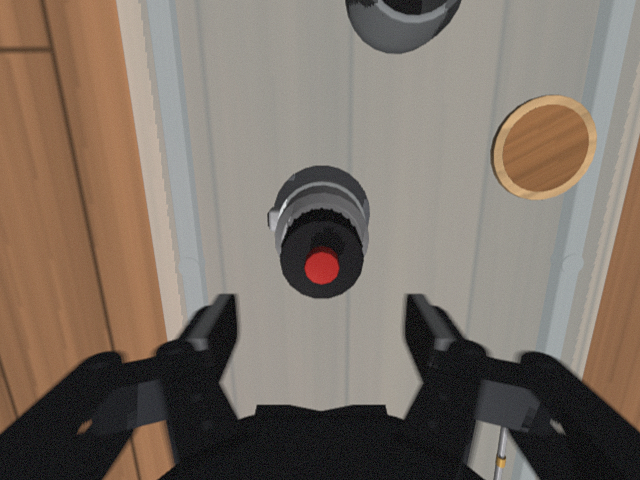

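The wrist view shows the button up at (322,267), centred between the open fingers at (225,330) and (415,330). The mate is at (400,10) and the coaster at (545,145), both clear. I'm descending and gripping.

```bash
python3 -m creep '{"motion":[{"gripper":-1,"linear":[0.03,0.03,-0.5],"rot":[0,0,0]},{"gripper":-1,"linear":[0,0,-0.6],"rot":[0,0,0]},{"gripper":-1,"linear":[0,0,-0.6],"rot":[0,0,0]},{"gripper":-1,"linear":[0,0,-0.5],"rot":[0,0,0]},{"gripper":-1,"linear":[0,0,-0.4],"rot":[0,0,0]},{"gripper":-1,"linear":[0,0,0],"rot":[0,0,0]},{"gripper":-1,"linear":[0,0,0],"rot":[0,0,0]}]}'; python3 -m creep '{"motion":[{"gripper":1,"linear":[0,0,0],"rot":[0,0,0]},{"gripper":1,"linear":[0,0,0],"rot":[0,0,0]},{"gripper":1,"linear":[0,0,0],"rot":[0,0,0]},{"gripper":1,"linear":[0,0,0],"rot":[0,0,0]},{"gripper":1,"linear":[0,0,0],"rot":[0,0,0]},{"gripper":1,"linear":[0,0,0],"rot":[0,0,0]}]}' 40
```

```text
t: 5.92
tool_pos: [0.5197, 0.0577, 0.1427]
ee_rot: [-3.14, 0.0, 1.561]
contact_force: [0.2, -0.1, 0.8]
grip_width: 0.997
grip_force: 0.0
t: 6.42
tool_pos: [0.5206, 0.0578, 0.1441]
ee_rot: [3.14, 0.0, 1.561]
contact_force: [-0.9, 0.0, 5.4]
grip_width: 0.559
grip_force: 40.5
```

```bash
cat > s.py <<'E'
from h import *
s=manip.observe(); print("torque",np.round(s["ft_torque"],2),"j",np.round(s["joint_positions"],2))
E
python3 s.py; python3 -m creep '{"motion":[{"gripper":1,"linear":[0,0,0],"rot":[0,0,0.6]},{"gripper":1,"linear":[0,0,0],"rot":[0,0,0.6]},{"gripper":1,"linear":[0,0,0],"rot":[0,0,0.6]},{"gripper":1,"linear":[0,0,0],"rot":[0,0,0]},{"gripper":1,"linear":[0,0,0],"rot":[0,0,0]}]}'; python3 s.py;  python3 -m creep '{"motion":[{"gripper":1,"linear":[0,0,0],"rot":[0,0,0.6]},{"gripper":1,"linear":[0,0,0],"rot":[0,0,0.6]},{"gripper":1,"linear":[0,0,0],"rot":[0,0,0]},{"gripper":1,"linear":[0,0,0],"rot":[0,0,0]}]}'; python3 s.py
```

```text
torque [-0.07  0.32  0.07] j [ 0.22  0.43 -0.58  1.89  0.3   0.9  -0.51]
t: 6.83
tool_pos: [0.5209, 0.0582, 0.1441]
ee_rot: [3.14, -0.0, 1.748]
contact_force: [-0.9, 0.6, 5.7]
grip_width: 0.561
grip_force: 40.8
torque [ 0.22  0.2  -0.01] j [ 0.25  0.44 -0.62  1.89  0.32  0.91 -0.35]
t: 7.17
tool_pos: [0.5209, 0.0582, 0.1441]
ee_rot: [3.14, -0.0, 1.874]
contact_force: [-0.4, 1.5, 6.2]
grip_width: 0.565
grip_force: 40.9
torque [ 0.21  0.15 -0.01] j [ 0.28  0.45 -0.65  1.89  0.34  0.92 -0.24]
```

```bash
python3 -m creep '{"motion":[{"gripper":1,"linear":[0,0,0],"rot":[0,0,0.8]},{"gripper":1,"linear":[0,0,0],"rot":[0,0,0.8]},{"gripper":1,"linear":[0,0,0],"rot":[0,0,0.8]},{"gripper":1,"linear":[0,0,0],"rot":[0,0,0.8]},{"gripper":1,"linear":[0,0,0],"rot":[0,0,0.8]},{"gripper":1,"linear":[0,0,0],"rot":[0,0,0.8]},{"gripper":1,"linear":[0,0,0],"rot":[0,0,0]},{"gripper":1,"linear":[0,0,0],"rot":[0,0,0]}]}'; python3 s.py;  python3 -m creep '{"motion":[{"gripper":1,"linear":[0,0,0],"rot":[0,0,0.8]},{"gripper":1,"linear":[0,0,0],"rot":[0,0,0.8]},{"gripper":1,"linear":[0,0,0],"rot":[0,0,0.8]},{"gripper":1,"linear":[0,0,0],"rot":[0,0,0.8]},{"gripper":1,"linear":[0,0,0],"rot":[0,0,0.8]},{"gripper":1,"linear":[0,0,0],"rot":[0,0,0.8]},{"gripper":1,"linear":[0,0,0],"rot":[0,0,0]},{"gripper":1,"linear":[0,0,0],"rot":[0,0,0]}]}'; python3 s.py
```

```text
t: 7.83
tool_pos: [0.5209, 0.0582, 0.1441]
ee_rot: [3.14, 0.001, 2.377]
contact_force: [-0.5, 1.2, 6.5]
grip_width: 0.563
grip_force: 41.1
torque [ 0.17  0.12 -0.01] j [ 0.36  0.48 -0.78  1.88  0.41  0.94  0.2 ]
t: 8.5
tool_pos: [0.5209, 0.0581, 0.1441]
ee_rot: [3.141, 0.002, 2.879]
contact_force: [-0.4, 0.5, 7.5]
grip_width: 0.569
grip_force: 41.4
torque [0.09 0.22 0.05] j [ 0.44  0.53 -0.9   1.87  0.5   0.98  0.63]
```

```bash
python3 -m creep '{"motion":[{"gripper":1,"linear":[0,0,0],"rot":[0,0,0.8]},{"gripper":1,"linear":[0,0,0],"rot":[0,0,0.8]},{"gripper":1,"linear":[0,0,0],"rot":[0,0,0.5]},{"gripper":1,"linear":[0,0,0],"rot":[0,0,0]},{"gripper":1,"linear":[0,0,0],"rot":[0,0,0]}]}'; python3 s.py;  python3 -m creep '{"motion":[{"gripper":1,"linear":[0,0,0.1],"rot":[0,0,0]},{"gripper":1,"linear":[0,0,0.1],"rot":[0,0,0]},{"gripper":1,"linear":[0,0,0],"rot":[0,0,0]},{"gripper":1,"linear":[0,0,0],"rot":[0,0,0]}]}'; python3 s.py
```

```text
t: 8.92
tool_pos: [0.5208, 0.058, 0.1441]
ee_rot: [3.141, 0.002, 3.099]
contact_force: [-1.1, 0.5, 6.1]
grip_width: 0.565
grip_force: 41.6
torque [0.05 0.23 0.01] j [ 0.47  0.55 -0.96  1.87  0.53  1.    0.81]
t: 9.25
tool_pos: [0.5202, 0.0575, 0.1493]
ee_rot: [-3.141, 0.0, 3.1]
contact_force: [0.5, 0.5, -1.4]
grip_width: 0.564
grip_force: 41.4
torque [ 0.01 -0.01  0.01] j [ 0.48  0.54 -0.96  1.87  0.52  1.01  0.82]
```

```bash
python3 -m creep '{"motion":[{"gripper":1,"linear":[0,0,0.3],"rot":[0,0,0]},{"gripper":1,"linear":[0,0,0.5],"rot":[0,0,0]},{"gripper":1,"linear":[0,0,0.5],"rot":[0,0,0]},{"gripper":1,"linear":[0,0,0.5],"rot":[0,0,0]},{"gripper":1,"linear":[0,0,0.4],"rot":[0,0,0]},{"gripper":1,"linear":[0,0,0.3],"rot":[0,0,0]},{"gripper":1,"linear":[0,0,0],"rot":[0,0,0]},{"gripper":1,"linear":[0,0,0],"rot":[0,0,0]}]}'; python3 -m creep '{"motion":[{"gripper":1,"linear":[0,0,0],"rot":[0,0,0]},{"gripper":1,"linear":[0,0,0],"rot":[0,0,0]},{"gripper":1,"linear":[0,0,0],"rot":[0,0,0]},{"gripper":1,"linear":[0,0,0],"rot":[0,0,0]}]}';python3 - <<'E'
from h import *
a=eyes.get_image("scene")[150:330,240:440]; b=eyes.get_image("wrist")
cv2.imwrite("pics/end.png",np.hstack([cv2.resize(a,(400,360),interpolation=cv2.INTER_CUBIC),cv2.resize(b,(400,360))]))
E
python3 s.py
```

```text
t: 9.92
tool_pos: [0.5203, 0.0575, 0.2242]
ee_rot: [-3.141, 0.001, 3.1]
contact_force: [-0.2, -0.7, -1.8]
grip_width: 0.56
grip_force: 41.5
t: 10.25
tool_pos: [0.5199, 0.0576, 0.2236]
ee_rot: [3.142, -0.001, 3.1]
contact_force: [-0.4, -0.0, -0.9]
grip_width: 0.566
grip_force: 41.5
torque [-0.04 -0.02 -0.01] j [ 0.53  0.47 -1.02  1.77  0.43  1.15  0.9 ]
```

View pics/end.png

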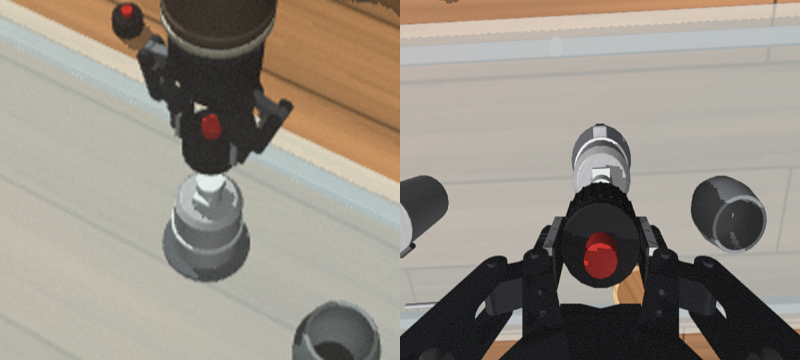

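The cap is held level in the fingers, with its button up at (600,255) in the right half. In the left half the neck is bare at (210,187) and the other things are untouched.

```bash
python3 -c "
from bench import job_done
print(job_done())"
```

```text
the job is handed in; nothing more can be done
None
```

I pushed the button all the way down and let it back up, unscrewed the cap (it loosens counter-clockwise seen from above, turned about 88°), and handed the job in at about 10 s with the cap held level and still about 8 cm above the dispenser; no verdict came back.

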